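# Turn the stationery carousel until the glue stick faces front

## Task

The glue stick with the red cap has been left on the wrong side of the turning desk organiser. Push it round by its rim with the fingertips, either way and in as many pushes as you like, until the pot with the glue stick faces the front, straight towards the robot's side of the desk; then take the hand away and leave it standing. Lift nothing out of the pots, and leave the other things on the desk where they are.

Things in the scene. Friction and masses are not known exactly. Their poses are not given: they have to be found in the camera images.
- organiser: turning part of a desk organiser, 228 mm across: six open grey pots in a ring on a black tray with a scalloped rim, a low clip dish amid. Origin on the turning axis at desk height, z up along the axis, -x towards the glue stick's pot. Turns endlessly either way with a little friction (about 1.5 N at the rim) and stops where it is left; its foot is fixed to the desk
- glue_pot (a point): middle of the mouth of the pot that holds the glue stick, 92 mm above the desk, 80 mm from the axis, along the organiser's -x. Each pot is 62 mm across at the mouth, 58 at its foot, 64 mm tall (28 to 92 mm above the desk); pots are 60 degrees apart
- valley (a point): one of six like valleys in the rim, midway between two pots, 100 mm from the axis, 70 mm above the desk: this one is 30 degrees anticlockwise (from above) of the glue stick's pot, the rest every 60 degrees. Shut fingertips reach in here to push sideways on a pot; at this height a gripper's wider parts stay above the pots. The pots leave 20 mm between them, 69 mm from the axis; tray lobes of radius 34 mm lie 20 to 28 mm up
- foot: fixed round black foot under the organiser, 144 mm across, 18 mm tall; origin on the turning axis at desk height; it does not turn, and its -x points straight to the front of the desk, which is the robot's side (world -x)
- glue_mid (a point): the glue stick: white barrel with a red band and red cap, 32 mm across, 80 mm tall, standing loose in the organiser's pot on its -x side, its foot 31 mm above the desk; point half-way up it
- correction_mid (a point): white correction-fluid bottle with a blue cap, 32 mm across, 72 mm tall, standing loose in another of the pots, which one varies, its foot 31 mm above the desk; point half-way up it
- marker_mid (a point): stubby yellow marker with a black cap, 28 mm across, 82 mm tall, standing loose in another of the pots, which one varies, its foot 31 mm above the desk; point half-way up it
- stamp_mid (a point): round stamp with a black foot and turned wooden grip, 34 mm across, 74 mm tall, standing loose in another of the pots, which one varies, its foot 31 mm above the desk; point half-way up it
- pintub_mid (a point): clear tub of brass pins with a green lid, 41 mm across, 54 mm tall, standing loose in another of the pots, which one varies, its foot 31 mm above the desk; point half-way up it
- ink_mid (a point): dark blue ink bottle with a black cap, 38 mm across, 64 mm tall, standing loose in another of the pots, which one varies, its foot 31 mm above the desk; point half-way up it
- stapler: loose stapler with a blue top, 145 x 40 x 60 mm, long along its x; origin at the middle of its underside
- tape: loose grey tape dispenser, 150 x 60 x 93 mm, long along its x; origin at the middle of its underside
- mug: loose blue mug, 82 mm across, 95 mm tall, handle towards its +y; origin at the middle of its underside
- punch: loose hole punch, black with a grey lever, 120 x 110 x 70 mm; origin at the middle of its underside
- notes: loose block of sticky notes, 76 x 76 x 32 mm, close behind the organiser; origin at the middle of its underside
Not all that is in view belongs to the job. What is meant by the part that bears pintub_mid is not purple, and is the smaller of those in its own colour.

How it is judged (in metres and radians):
At the end, for the whole second after the job is handed in: The glue stick's pot faces front, straight to the robot's side of the desk (within 20 mm sideways, about 14 degrees); organiser at rest; glue stick in its own pot, within 20 degrees of upright; other items still in the pots; the five loose things within 30 mm of their starts (x of glue_pot in the frame of foot below 0 m and y of glue_pot in the frame of foot between -0.02 and 0.02 m and x of glue_mid in the frame of organiser between -0.1 and -0.06 m and y of glue_mid in the frame of organiser between -0.02 and 0.02 m and angular speed of organiser below 0.05 rad/s and angle between glue_mid's own z axis and vertical below 0.35 rad and horizontal distance between each of glue_mid, correction_mid, marker_mid, stamp_mid, pintub_mid, ink_mid and organiser below 0.11 m and height (world z) of glue_mid between 0.045 and 0.091 m and height (world z) of correction_mid between 0.045 and 0.087 m and height (world z) of marker_mid between 0.045 and 0.092 m and height (world z) of stamp_mid between 0.045 and 0.088 m and height (world z) of pintub_mid between 0.045 and 0.078 m and height (world z) of ink_mid between 0.045 and 0.083 m and distance of each of stapler, tape, mug, punch, notes from where it was at the start of the episode below 0.03 m); the robot touches nothing.
It fails at once if something is lifted more than 20 mm up out of its pot (height (world z) of glue_mid above 0.091 m or height (world z) of correction_mid above 0.087 m or height (world z) of marker_mid above 0.092 m or height (world z) of stamp_mid above 0.088 m or height (world z) of pintub_mid above 0.078 m or height (world z) of ink_mid above 0.083 m).
It fails at once if the glue stick leaves its own pot (not (x of glue_mid in the frame of organiser between -0.1 and -0.06 m and y of glue_mid in the frame of organiser between -0.02 and 0.02 m)).
It fails at once if an item falls out of the organiser (horizontal distance between any of glue_mid, correction_mid, marker_mid, stamp_mid, pintub_mid, ink_mid and organiser above 0.12 m).
It fails at once if a bystander on the desk is shifted by more than 30 mm or lifted (distance of any of stapler, tape, mug, punch, notes from where it was at the start of the episode above 0.03 m).
It also fails if it takes over 51 s, if anything falls off the work surface, if the arm or the gripper's body presses on something with over 40 N, if the wrist force passes 120 N, or if a joint passes its speed limit or range.

## Robot

A 6-joint arm with a two-finger parallel gripper is mounted at the origin on the work surface. World frame = base frame: x ahead of the robot, y to its left, z up, the work surface at z = 0. Lengths are in mm, angles in rad, forces in N, time in s.
With the tool pointing down it reaches from about 350 to 875 mm from the base axis. Payload 4.2 kg.
Tool frame: the origin (TCP) lies between the finger pads; the fingertips stand 14 mm ahead of it and the grasp point (between the pads) lies 5 mm behind it; z points along the fingers, y is the line along which they close (so a half turn about z gives the same grasp; the last joint's range is limited). The gripper opens to 85 mm and grips with 20 to 120 N. Pads are 22 mm wide; open, the fingers measure 114 mm over their backs; the gripper's body (76 mm by 85 mm) begins 54 mm behind the grasp point. The pads swing forward as they close: fully open they stand 13 mm farther back than shut.
Start: joints at [-1.041, 0.385, 0.008, 0, -1.194, -0.259], TCP at [167.206, -602.197, 245.312] pointing down, gripper open.
Joint ranges: [-3.14, 3.14], [-1.21, 2.06], [-1.07, 1.41], [-3.16, 2.05], [-2.99, -0.16], [-3.1, 3.1]. Speed limits (rad/s): [2.79, 2.79, 3.14, 3.14, 3.14, 3.14].

## Interface

Orientations are given as a unit quaternion [x, y, z, w].
In Python, from bench import * gives the robot as it stands.
- The arm moves only by the tool carry_out, never from a script. Its argument "motion" is a list of rows, each a list of 7 numbers: the turn, a rotation vector about the tool's x, y, z in rad, then the shift along the tool's x, y, z in mm, then the opening, from -1 (shut) to 1 (fully open), so that 0 is half open. A call has 1 to 5 rows; each row is the pose to reach, as a shift and turn from the pose commanded when the call began, along the tool's axes at that moment; what a row does not reach only later rows make up. A row lasts 1/8 s, in which the tool goes at most 62.5 mm and 10.7 degrees, less where a joint would pass 70% of its speed; a pose out of reach is approached as far as the arm can. A call with a gripper value outside its range is refused whole. The fingers move at their own pace and stop on an object; the grip force is fixed at half the most. Time passes only in rows, so rows that repeat a pose let the fingers close. It gives the time, the measured TCP pose, the force, the opening and the grip force at its end, in the units of the state.
- read_state(): the state, without advancing time (a new reading comes with each control period).
- get_image(name): name is "scene" or "top" or "wrist"; returns a dict with "color" (420x560x3 uint8, blue, green, red), "mtx" (3x3 intrinsics, pixels), "k1" (the pictures are not rectified: a ray, as slopes to the right and down, at radius r is drawn at 1 + k1 r^2 times it, then the intrinsics apply), "position" and "orientation" of the camera in the world. Camera axes: x right, y down, z forward; pixel columns grow to the right and rows downward; lengths in mm; the calibration is good to about 2 mm. A picture is of the moment at which its call begins. There is no depth.
- job_done(): hands the job in; it is judged then, once.
The state is a dict: "clock": time; "joints": joint angles; "joint_vel": joint speeds; "joint_efforts": joint torques, N m; "position": TCP position; "ee_rot": TCP orientation; "contact_force": force on the tool from outside, world axes, zero at the start; "wrist_torque": the same for the moment, N m; "gripper_width": finger opening in mm; "grasp_force": force on a finger pad.
Only numpy, scipy, OpenCV 4.12 (cv2) and the standard library are available. Lean on these libraries where they do the work, as an engineer would, in place of code of your own. Each camera call takes 0.05 s, during which the arm holds its last target. There are 200 camera calls.

## Working session

There is one attempt and no reset: what is moved stays moved. The work goes in short steps, Python scripts to look and compute and a tool call to move; the robot and the scene stay as the last step left them, time stands still between calls to the robot, and variables do not carry over. Pictures are saved under pics/ and viewed, at most 10 in all, crops included, and the job is handed in when it is done.

Besides the shell and the picture viewer there is one more tool, called after ">>>" as name([rows], argument=value, ...), one row to a line, values as JSON. carry_out: Moves the arm, as the interface text tells. Its arguments: {"type":"object","properties":{"motion":{"type":"array"}},"required":["motion"]}

```bash
mkdir -p pics; ls
python3 - <<'E'
from bench import *
import cv2
s=read_state();print(s)
for n in("top","scene"):
    i=get_image(n);cv2.imwrite(f"pics/{n}0.png",i["color"]);print(n,i["mtx"],i["k1"],i["position"],i["orientation"])
E
```

```text
pics
{'clock': 0.0, 'joints': array([-1.04140265e+00,  3.85566312e-01,  6.61324910e-03, -5.05182860e-04,
       -1.19399491e+00, -2.58609995e-01]), 'joint_vel': array([ 0.00116112,  0.00161607, -0.00030523, -0.00194669, -0.00037546,
       -0.00093254]), 'joint_efforts': array([-3.51208973e-04, -3.92288733e+01,  1.88398308e+01,  4.18632612e+00,
       -4.58140639e-03, -5.44641921e-06]), 'position': array([ 167.05596716, -601.68095592,  244.20982098]), 'ee_rot': array([-1.34886151e-01,  9.90860492e-01,  1.08352013e-03, -1.96211568e-04]), 'contact_force': array([-0.50528222,  0.00213372, -0.32691564]), 'wrist_torque': array([-0.0206183 ,  0.03523232, -0.02816262]), 'grasp_force': 0.0, 'gripper_width': 85.48852052097219}
top [[418.64925448   0.         283.00244756]
 [  0.         418.64925448 205.00018114]
 [  0.           0.           1.        ]] 0.0395026866929666 [ 456.36702726   -7.8841302  1184.19775608] [ 0.71136771 -0.6996597   0.04148109 -0.05207309]
scene [[546.64061898   0.         273.8013886 ]
 [  0.         546.64061898 214.03141338]
 [  0.           0.           1.        ]] -0.14923583959540432 [1412.41600326  370.16545423 1059.3482518 ] [ 0.50876584  0.78000989 -0.30578618 -0.19808257]
```

View pics/top0.png

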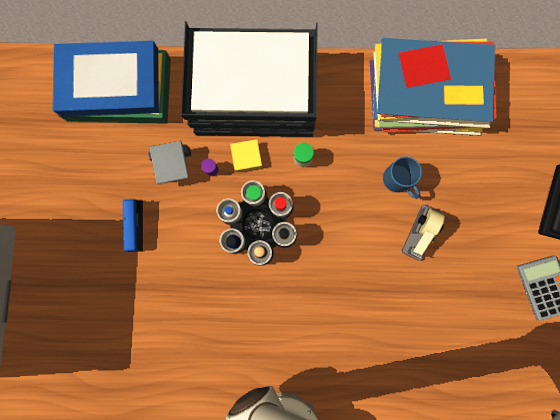

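View pics/scene0.png

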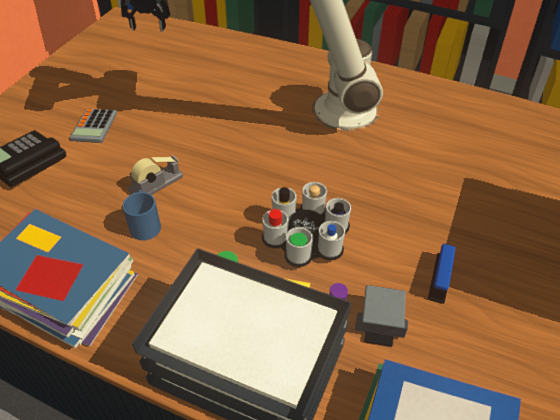

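The top view shows the organiser around (257,222). Red things that could be taken for the glue cap are the round cap in a pot at (280,204), the red sheet on the books at (425,66) and a red strip at (450,45). I choose (280,204) because it is round, sits in a pot, and also appears at scene (275,217). Green things are the lid in a pot at (254,192) and the larger tub on the desk at (304,153). The pin tub is the smaller one in the pot, and the purple cap at (209,167) is ruled out.

```bash
cat > h.py <<'E'
from bench import *
import cv2, numpy as np
from scipy.spatial.transform import Rotation as R
from scipy.optimize import least_squares
def ray(i,uv,z):
    K=i["mtx"]; d=(np.asarray(uv,float)-K[:2,2])/[K[0,0],K[1,1]]; s=d.copy()
    for _ in range(20): s=d/(1+i["k1"]*(s@s))
    v=R.from_quat(i["orientation"]).apply([*s,1]); p=i["position"]
    return p+v*(z-p[2])/v[2]
def proj(i,P):
    q=R.from_quat(i["orientation"]).inv().apply(np.asarray(P)-i["position"]); s=q[:2]/q[2]
    return s*(1+i["k1"]*(s@s))*[i["mtx"][0,0],i["mtx"][1,1]]+i["mtx"][:2,2]
def red(i,z=111):
    h=cv2.cvtColor(i["color"],cv2.COLOR_BGR2HSV)
    m=(((h[...,0]<6)|(h[...,0]>174))&(h[...,1]>170)&(h[...,2]>90)).astype(np.uint8)
    n,l,st,c=cv2.connectedComponentsWithStats(m)
    return [(c[k].round(1),st[k,4],ray(i,c[k],z).round(1)) for k in range(1,n) if st[k,4]>15]
E
python3 - <<'E'
from h import *
i=get_image("top")
for r in red(i): print(r)
c=i["color"][165:280,195:320]; g=cv2.resize(c,None,fx=6,fy=6,interpolation=cv2.INTER_CUBIC)
gg=cv2.medianBlur(cv2.cvtColor(g,cv2.COLOR_BGR2GRAY),5)
H=cv2.HoughCircles(gg,cv2.HOUGH_GRADIENT,1.5,110,param1=120,param2=30,minRadius=60,maxRadius=82)
P=[]
for x,y,r in H[0][:10]:
    w=ray(i,((x-2.5)/6+195,(y-2.5)/6+165),92);P.append(w);print(x,y,r,w.round(1));cv2.circle(g,(int(x),int(y)),int(r),(255,0,255),1)
P=np.array(P)
f=least_squares(lambda q:np.hypot(P[:,0]-q[0],P[:,1]-q[1])-80,P[:,:2].mean(0),loss="soft_l1",f_scale=3)
print(f.x,f.fun);print(np.degrees(np.arctan2(P[:,1]-f.x[1],P[:,0]-f.x[0])))
cv2.imwrite("pics/crop.png",g)
E
```

```text
(array([487.1,  42.6]), np.int32(24), array([1044.4, -527.1,  111. ]))
(array([424.2,  65.6]), np.int32(1603), array([ 980.3, -360.7,  111. ]))
(array([494.4, 106.3]), np.int32(50), array([ 868.5, -539.5,  111. ]))
(array([394.1, 115.5]), np.int32(34), array([ 842.2, -279.6,  111. ]))
(array([414.9, 128.6]), np.int32(196), array([ 807. , -333.2,  111. ]))
(array([280. , 202.7]), np.int32(123), array([605.1,  17.3, 111. ]))
387.75 524.25 72.9 [477.9  69.4  92. ]
512.25 233.25 72.15 [605.7  17.9  92. ]
200.25 270.75 71.1 [586.9 154.4  92. ]
216.75 458.25 67.8 [505.1 144.3  92. ]
537.75 417.75 77.1 [524.9   5.3  92. ]
344.25 161.25 72.0 [636.5  92.6  92. ]
[556.35794073  80.68767269] [-0.69844355 -0.14898917 -0.1924731   1.72623762  1.67369054  1.06538738]
[-171.78558665  -51.86365679   67.47374908  128.84771509 -112.63127187
    8.41830619]
```

View pics/crop.png

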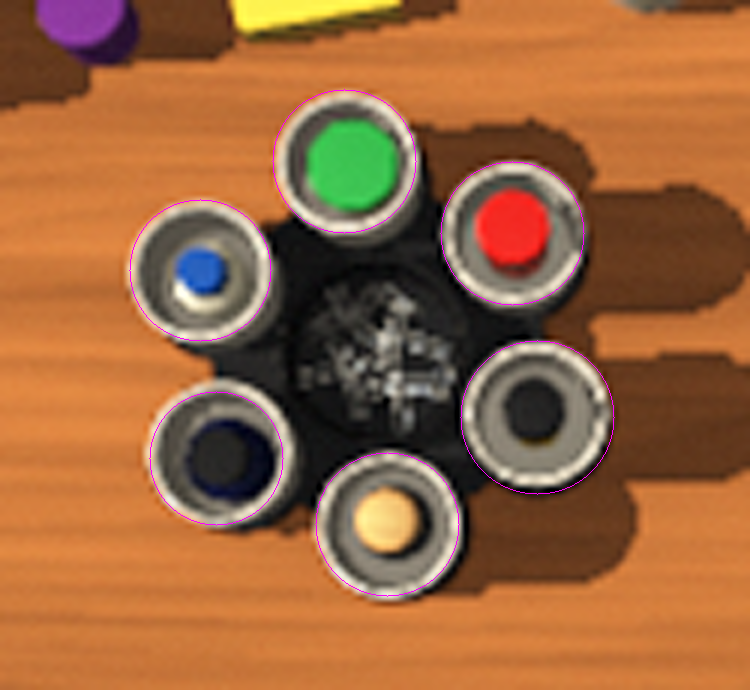

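The crop confirms the choice: the red cap is central in its pot at crop (512,230), or world (605,17). The fitted axis is at (556,81), with all pots within 2 mm of the 80 mm radius. The glue pot sits at -52° and needs -180°, so I'll push clockwise by about 128° from the valley at -22°, with shut fingertips on a 100 mm circle.

```bash
cat >> h.py <<'E'
def shifts(start,pts,q=(-.134886,.99086,0,0)):
    return [R.from_quat(q).inv().apply(np.array(p)-start).round(0) for p in pts]
E
python3 - <<'E'
from h import *
C=np.array([556.4,80.7])
s=np.array([167.2,-602.2,245.3])
def v(a,r,z): return np.array([*(C+r*np.array([np.cos(np.radians(a)),np.sin(np.radians(a))])),z])
print(v(-22,103,76)); print(shifts(s,[v(-22,103,200),v(-22,103,76)]))
i=get_image("top")
for p in [(246,155),(209,167),(304,153)]: print(ray(i,p,40).round())
b=v(-22,103,76)
A=[-22]+list(range(-30,-151,-6))
for a,d in zip(A,shifts(b,[v(a,101,76) for a in A])): print(a,d)
E
```

```text
[651.89993702  42.11552088  76.        ]
[array([-639.,  491.,   45.]), array([-639.,  491.,  169.])]
[748. 117.  40.]
[712. 219.  40.]
[756. -46.  40.]
-22 [2. 1. 0.]
-30 [11. -9.  0.]
-36 [ 19. -16.   0.]
-42 [ 27. -22.   0.]
-48 [ 37. -28.   0.]
-54 [ 46. -32.   0.]
-60 [ 56. -35.   0.]
-66 [ 67. -37.   0.]
-72 [ 77. -38.   0.]
-78 [ 88. -38.   0.]
-84 [ 98. -37.   0.]
-90 [109. -35.   0.]
-96 [119. -31.   0.]
-102 [128. -27.   0.]
-108 [137. -22.   0.]
-114 [146. -15.   0.]
-120 [154.  -8.   0.]
-126 [161.  -0.   0.]
-132 [167.   8.   0.]
-138 [172.  18.   0.]
-144 [176.  27.   0.]
-150 [179.  37.   0.]
```

>>> carry_out([
  [0, 0, 0, -45, 35, 0, -1],
  [0, 0, 0, -90, 69, 0, -1],
  [0, 0, 0, -135, 104, 0, -1],
  [0, 0, 0, -180, 138, 0, -1],
  [0, 0, 0, -220, 169, 0, -1],
])

```text
clock: 0.82
position: [334.8, -378.8, 245.4]
ee_rot: [-0.135, 0.991, -0.0, 0.0]
contact_force: [0.4, -0.0, 0.1]
gripper_width: -0.2
grasp_force: 0.0
```

>>> carry_out([
  [0, 0, 0, -45, 35, 0, -1],
  [0, 0, 0, -90, 69, 0, -1],
  [0, 0, 0, -135, 104, 0, -1],
  [0, 0, 0, -180, 138, 0, -1],
  [0, 0, 0, -220, 169, 0, -1],
])

```text
clock: 1.45
position: [501.7, -157.0, 245.4]
ee_rot: [-0.135, 0.991, -0.0, 0.0]
contact_force: [0.6, -0.0, -0.7]
gripper_width: -0.1
grasp_force: 0.0
```

>>> carry_out([
  [0, 0, 0, -45, 35, 0, -1],
  [0, 0, 0, -90, 69, 0, -1],
  [0, 0, 0, -135, 104, 0, -1],
  [0, 0, 0, -180, 138, 0, -1],
  [0, 0, 0, -199, 153, 20, -1],
])

```text
clock: 2.08
position: [653.8, 44.6, 225.9]
ee_rot: [-0.136, 0.991, 0.0, 0.002]
contact_force: [-0.0, 0.2, 0.2]
gripper_width: -0.1
grasp_force: 0.0
```

Run:
```python
from h import *
i=get_image("top");cv2.imwrite("pics/a.png",i["color"][90:300,150:400].repeat(3,0).repeat(3,1)); s=read_state();print(s["clock"],s["position"],s["ee_rot"],s["gripper_width"],shifts(s["position"],[[651.9,42.1,76]]))
```

```text
2.125 [652.83180258  45.80950332 221.06007016] [-1.36371936e-01  9.90656290e-01  4.41050114e-04 -1.61734420e-03] -0.04314315809435877 [array([  2.,  -3., 145.])]
```

View pics/a.png

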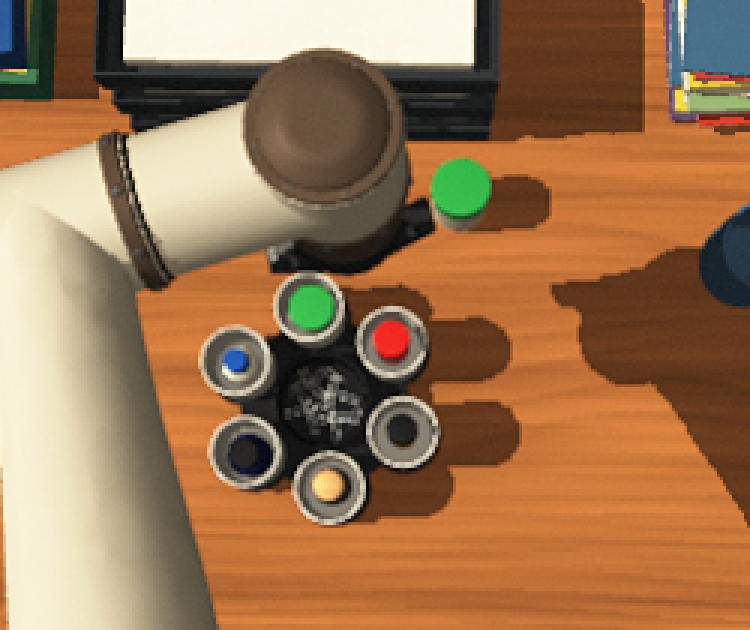

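The arm hangs over the valley beside the red cap (crop 392,340), and the pots are undisturbed. Descending.

>>> carry_out([
  [0, 0, 0, 0, 0, 30, -1],
  [0, 0, 0, 0, 0, 60, -1],
  [0, 0, 0, 0, 0, 90, -1],
  [0, 0, 0, 0, 0, 110, -1],
  [0, 0, 0, 0, 0, 125, -1],
])

```text
clock: 2.75
position: [651.0, 41.4, 99.1]
ee_rot: [-0.135, 0.991, -0.0, -0.001]
contact_force: [0.3, -0.4, -0.1]
gripper_width: -0.1
grasp_force: 0.0
```

>>> carry_out([
  [0, 0, 0, 0, 0, 12, -1],
  [0, 0, 0, 0, 0, 24, -1],
  [0, 0, 0, 0, 0, 24, -1],
])

```text
clock: 3.12
position: [651.1, 41.7, 75.4]
ee_rot: [-0.135, 0.991, -0.0, -0.001]
contact_force: [-0.6, 0.4, -1.1]
gripper_width: 0.1
grasp_force: 0.0
```

No contact. Pushing along the arc now.

>>> carry_out([
  [0, 0, 0, 11, -9, 0, -1],
  [0, 0, 0, 19, -16, 0, -1],
  [0, 0, 0, 27, -22, 0, -1],
  [0, 0, 0, 37, -28, 0, -1],
  [0, 0, 0, 46, -32, 0, -1],
])

```text
clock: 3.75
position: [615.4, -2.0, 76.7]
ee_rot: [-0.135, 0.991, -0.0, 0.0]
contact_force: [0.4, 1.7, 0.4]
gripper_width: 0.0
grasp_force: 0.7
```

Run:
```python
from h import *
C=np.array([556.4,80.7])
i=get_image("top");s=read_state();p=s["position"]
print(s["contact_force"],p,np.linalg.norm(p[:2]-C),np.degrees(np.arctan2(*(p[:2]-C)[::-1])))
for r in red(i):
    d=r[2][:2]-C
    if np.hypot(*d)<130: print(r,np.hypot(*d),np.degrees(np.arctan2(d[1],d[0])))
```

```text
[-0.91800242 -0.51574706 -0.81392146] [613.93440433  -2.63741692  76.41194348] 101.2686167635567 -55.379615099533744
(array([285.9, 215.7]), np.int32(120), array([571.4,   1.6, 111. ])) 80.50968885792567 -79.26230841541135
```

>>> carry_out([
  [0, 0, 0, 10, -3, 0, -1],
  [0, 0, 0, 21, -5, 0, -1],
  [0, 0, 0, 31, -6, 0, -1],
  [0, 0, 0, 42, -6, 0, -1],
  [0, 0, 0, 52, -5, 0, -1],
])

```text
clock: 4.42
position: [566.2, -20.3, 76.3]
ee_rot: [-0.135, 0.991, -0.0, -0.0]
contact_force: [1.1, 0.0, -0.1]
gripper_width: -0.1
grasp_force: 0.7
```

>>> carry_out([
  [0, 0, 0, 11, 2, 0, -1],
  [0, 0, 0, 21, 6, 0, -1],
  [0, 0, 0, 30, 10, 0, -1],
  [0, 0, 0, 39, 15, 0, -1],
  [0, 0, 0, 48, 22, 0, -1],
])

```text
clock: 5.05
position: [514.1, -11.5, 76.3]
ee_rot: [-0.135, 0.991, -0.0, -0.0]
contact_force: [1.7, -0.3, 0.6]
gripper_width: -0.1
grasp_force: 0.6
```

>>> carry_out([
  [0, 0, 0, 8, 7, 0, -1],
  [0, 0, 0, 15, 15, 0, -1],
  [0, 0, 0, 21, 23, 0, -1],
  [0, 0, 0, 26, 33, 0, -1],
  [0, 0, 0, 30, 42, 0, -1],
])

```text
clock: 5.68
position: [474.1, 21.3, 76.2]
ee_rot: [-0.135, 0.991, -0.0, -0.0]
contact_force: [0.8, -0.9, 0.0]
gripper_width: -0.1
grasp_force: 0.7
```

```bash
cat > m.py <<'E'
from h import *
C=np.array([556.4,80.7])
i=get_image("top");s=read_state();p=s["position"]
print(s["contact_force"],p,np.linalg.norm(p[:2]-C),np.degrees(np.arctan2(*(p[:2]-C)[::-1])))
for n in("top","scene"):
  i=get_image(n)
  for r in red(i):
    d=r[2][:2]-C
    if np.hypot(*d)<130: print(n,r,np.hypot(*d),np.degrees(np.arctan2(d[1],d[0])))
E
python3 m.py
```

```text
[-0.4190154   0.033371   -0.78222029] [473.30865434  21.7120196   76.15622353] 101.90070438877042 -144.62840011497434
scene (array([316.1, 188.3]), np.int32(166), array([490.6,  75.2, 111. ])) 66.02946312064027 -175.2219460898537
```

>>> carry_out([
  [0, 0, 0, 2, 6, 0, -1],
  [0, 0, 0, 4, 11, 0, -1],
  [0, 0, 0, 5, 16, 0, -1],
  [0, 0, 0, 5, 16, 0, -1],
])

```text
clock: 6.32
position: [465.5, 35.2, 76.3]
ee_rot: [-0.135, 0.991, 0.0, -0.0]
contact_force: [-0.3, -0.2, -0.3]
gripper_width: -0.1
grasp_force: 0.0
```

>>> carry_out([
  [0, 0, 0, 2, -6, 0, -1],
  [0, 0, 0, 2, -6, -30, -1],
  [0, 0, 0, 2, -6, -80, -1],
  [0, 0, 0, 2, -6, -130, -1],
  [0, 0, 0, 20, -60, -150, -1],
])

```text
clock: 6.95
position: [464.6, -27.0, 229.9]
ee_rot: [-0.138, 0.99, 0.0, 0.004]
contact_force: [0.4, -1.0, 1.0]
gripper_width: -0.1
grasp_force: 0.0
```

>>> carry_out([
  [0, 0, 0, 10, -60, 0, -1],
  [0, 0, 0, 20, -120, 0, -1],
  [0, 0, 0, 20, -180, 0, -1],
  [0, 0, 0, 20, -240, 0, -1],
  [0, 0, 0, 20, -240, 0, -1],
])

```text
clock: 7.58
position: [507.3, -268.7, 225.0]
ee_rot: [-0.132, 0.991, 0.0, -0.001]
contact_force: [-0.1, 0.1, -0.9]
gripper_width: -0.0
grasp_force: 0.0
```

```bash
python3 m.py; python3 -c "
from h import *
cv2.imwrite('pics/b.png',get_image('top')['color'])"
```

```text
[0.1616938  0.30667267 0.61704795] [ 506.75988052 -266.82212383  225.17035995] 351.0495235885823 -98.1291493657625
top (array([255.3, 252.4]), np.int32(120), array([476.2,  77.9, 111. ])) 80.24886292029313 -178.00046074305135
scene (array([318.3, 189.4]), np.int32(163), array([491.9,  81.5, 111. ])) 64.50496104951928 179.2893911105029
```

View pics/b.png

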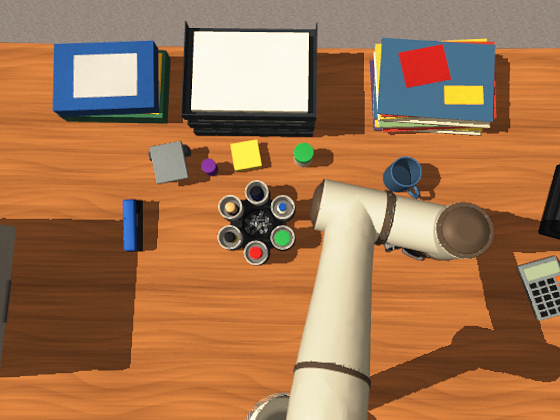

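The red cap is at (255,252), straight in front of the axis (-178°, about 3 mm sideways). All six items are in their pots, the loose things in view haven't moved, and the hand is high and clear.

```bash
python3 -c "
from bench import *
print(job_done())"
```

```text
the job is handed in; nothing more can be done
None
```

The organiser was pushed about 126° clockwise until the glue stick's pot faced the front, measured about 3 mm sideways of straight; the hand was withdrawn and the job handed in, with no verdict returned.

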